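# Seat a graphite block and clamp it

### The job

Take the grooved graphite block from between the two bricks and set it in the clamp fixture, lengthwise between the two posts with its grooves up. A stiff lifter pad holds it proud at first: with the clamp still open, press it down until you feel that it sits fully home, then swing the clamp arm over and shut onto it and let go. Do not use the clamp to drive the block home, never let the brittle block drop, and leave the bowl, paddle and spare brick alone.

Things in the scene. Friction and masses are not known exactly. Their poses are not given: they have to be found in the camera images.
- block_mid (a point): centre of the dark graphite block, 60 long (its x) x 40 wide (y) x 36 mm high (z up), 0.16 kg, 18 mm over its underside. Two grooves 9 mm wide, 8 mm deep cross its top along y, centred 16.5 mm either side of the middle; the flat between is 24 mm long. It starts upright in the stand, its x along the stand's x. Turned end for end it is the same
- stand: fixed stand: plate 70 (x) x 130 (y) x 6 mm, origin under its centre; on it two bricks 44 (x) x 40 (y) mm, tops 54 mm over the bench, 45 mm apart. The block stands on the plate between them, top 42 mm over the bench, and can be gripped only by its ends (60 mm apart), which stick out 8 mm; in the fixture only by its long sides: so set it down on free bench in between and regrasp
- nest: fixed clamp fixture, steel; origin under the seat, x as for the seat. Base plate 170 x 90 x 12 mm, from x = -90 to +80 mm. Posts at both ends of the seat, 40 mm wide, inner faces at x = +-32 mm, tops 70 mm over the bench, lead-ins there opening to +-38 mm. The hinge cheeks behind reach 86 mm over the bench, x = -72 to -48 mm
- seat (a point): centre of the fixture's seat, 20 mm over the bench, where the seated block's underside belongs (block_mid 18 mm above it). x points from hinge post to front post, along the block's length. Four corner guides with lead-ins (inner faces y = +-22 mm, |x| 20 to 33 mm, up to 22 mm above the seat) leave the block's long sides free for fingers from x = -20 to +20 mm, down to the plate 8 mm below the seat
- lifter_mid (a point): fixed point at the seat's middle. Here a brass lifter pad, 30 x 26 mm, stands 5 to 9 mm proud of the seat at the start, held by friction: it carries the block, takes about 7 N to push down, and stays where it is left. At the bottom the block meets the solid seat and the resistance rises sharply; 12 to 20 N is plenty
- clamp_hinge (a point): point on the clamp arm's hinge axis, at seat x = -60 mm, y = 0, 76.5 mm over the bench; the axis lies along the seat's y
- clamp (a joint): clamp arm's angle, rad: 0 = shut, level over the block with its foot on the block's middle; grows as it swings up (1.57 upright) and back, to 2.5. Starts open at 2.0 to 2.3. Stiff hinge (about 0.25 N m): it stays where it is left. Arm 22 mm wide, 12 mm thick, 0.2 kg
- clamp_grip (a point): middle of the free part of the clamp's handle: a round black bar 14 mm thick, sticking out sideways from the arm's end, parallel to the hinge axis and 135 mm from it, along the seat's -y, to 80 mm beside the arm's middle; this point is 52 mm beside it. The bar may turn in the fingers as the arm swings. Shut, it is 76.5 mm over the bench at seat x = +75 mm
- bowl: bystander: white bowl, 100 mm across, 45 mm high, origin under its centre
- paddle: bystander: graphite paddle with a wooden handle lying flat, blade 80 x 50 x 12 mm centred 50 mm along its x, handle to x = -118 mm, 18 mm high
- spare_brick: bystander: loose brick 115 x 64 x 50 mm, origin under its centre
Mind the look-alikes: they are no part of the job. What is meant by the part that bears block_mid is not green or turquoise, and is the larger of those in its own colour.

How it is judged:
By the outcome, as a careful person would: the job done as asked, in the order asked, and still so for the second after the job is handed in, with the robot touching nothing.
It also fails if it takes over 72 s, if anything falls off the work surface, if the arm or the gripper's body presses on something with over 40 N, if the wrist force passes 120 N, or if a joint passes its speed limit or range.

### The arm

A 6-joint arm with a two-finger parallel gripper is mounted at the origin on the work surface. World frame = base frame: x ahead of the robot, y to its left, z up, the work surface at z = 0. Lengths are in mm, angles in rad, forces in N, time in s.
With the tool pointing down it reaches from about 400 to 925 mm from the base axis. Payload 12.5 kg.
Tool frame: the origin (TCP) lies on the centre line of the jaws, within the pads' length; the fingertips stand 17 mm ahead of it and the grasp point (between the pads) lies 2 mm behind it; z points along the fingers, y is the line along which they close (so a half turn about z gives the same grasp; the last joint's range is limited). The gripper opens to 95 mm and grips with 3 to 60 N. Pads are 20 mm wide; open, the fingers measure 119 mm over their backs; the gripper's body (75 mm by 180 mm) begins 59 mm behind the grasp point.
Start: joints at [1.076, 0.491, 1.559, -0, 1.092, -0.106], TCP at [236.908, 578.376, 231.661] pointing down, gripper open.
Joint ranges: [-3.1, 3.1], [-0.84, 2.19], [0.05, 2.79], [-1.13, 4.28], [0.06, 2.93], [-2.69, 2.69]. Speed limits (rad/s): [2.22, 2.22, 2.79, 3.14, 3.14, 3.14].

### API

Orientations are given as [roll, pitch, yaw] about the fixed x, y, z axes, in that order (R = Rz(yaw) Ry(pitch) Rx(roll)).
In Python, from cell import env gives the robot as it stands.
- The arm moves only by the tool drive_tool, never from a script. Its argument "deltas" is text: rows parted by semicolons, each of 4 numbers parted by spaces: the shift along the world's x, y, z normalised to -1 to 1, where 1 is 100 mm, then the turn about the world's z normalised to -1 to 1, where 1 is 180 degrees. A call has 1 to 10 rows; each row shifts and turns the commanded pose from where the row before left it; what a row does not reach is not made up. A row lasts 1/12 s, in which the tool goes at most 41.7 mm and 7.16 degrees, less where a joint would pass 70% of its speed; a pose out of reach is approached as far as the arm can. A call with a number of a shift or a turn outside -1 to 1 is refused whole. A call with a gripper value outside its range is refused whole. "gripper" is the closure, from 0 (fully open) to 1 (shut), set as the call begins (left out, the last holds). The fingers move at their own pace and stop on an object; the grip force is fixed at half the most. Time passes only in rows, so rows that do not move let the fingers close. It gives the time, the measured TCP pose, the force, the opening and the grip force at its end, in the units of the state.
- env.state(): the state, without advancing time (a new reading comes with each control period).
- env.read_camera(name): name is "scene" or "top" or "wrist"; returns (picture, depth): 400x640x3 uint8, red, green, blue; 400x640 float32, mm along the optical axis (not along the pixel's ray), 0 where there is no reading.
- env.camera_params(name): a dict with "mtx" (3x3 intrinsics, pixels), "camera_from_world" (4x4, takes a point from world to camera coordinates); the wrist camera has in their place "mount" (4x4, takes a point from camera to tool coordinates, whose origin is the TCP and whose axes are the flange's). Camera axes: x right, y down, z forward; pixel columns grow to the right and rows downward; lengths in mm; the calibration is good to about 2 mm. A picture is of the moment at which its call begins: read the wrist's pose just before it. camera_params takes no time and is no camera call.
- env.job_done(): hands the job in; it is judged then, once.
The state is a dict: "t": time; "joints": joint angles; "qvel": joint speeds; "tau": joint torques, N m; "eef_pos": TCP position; "tcp_rot": TCP orientation; "ft_force": force on the tool from outside, world axes, zero at the start; "moment": the same for the moment, N m; "opening": opening from 0.0 (shut) to 1.0 (fully open); "grip_force": force on a finger pad.
Only numpy, scipy, OpenCV 4.12 (cv2) and the standard library are available. Lean on these libraries where they do the work, as an engineer would, in place of code of your own. Each camera call takes 0.05 s, during which the arm holds its last target. There are 200 camera calls.

## Working session

There is one attempt and no reset: what is moved stays moved. The work goes in short steps, Python scripts to look and compute and a tool call to move; the robot and the scene stay as the last step left them, time stands still between calls to the robot, and variables do not carry over. Pictures are saved under pics/ and viewed, at most 10 in all, crops included, and the job is handed in when it is done.

Besides the shell and the picture viewer there is one more tool, called after "Request:" as name(argument=value, ...) on one line, values as JSON. drive_tool: Moves the arm, as the interface text tells. Its arguments: {"type":"object","properties":{"deltas":{"type":"string"},"gripper":{"type":"number"}},"required":["deltas"]}

```bash
mkdir -p pics; ls
cat > h.py <<'E'
import numpy as np, cv2
from cell import env
from scipy.spatial.transform import Rotation as R
def look(n,name=None):
    s=env.state(); im,d=env.read_camera(n); p=env.camera_params(n); K=np.array(p['mtx'])
    if n=='wrist':
        T=np.eye(4); T[:3,:3]=R.from_euler('xyz',s['tcp_rot']).as_matrix() if np.size(s['tcp_rot'])==3 else np.array(s['tcp_rot']).reshape(3,3); T[:3,3]=s['eef_pos']
        W=T@np.array(p['mount'])
    else: W=np.linalg.inv(np.array(p['camera_from_world']))
    if name: cv2.imwrite('pics/'+name,im[:,:,::-1])
    v,u=np.mgrid[0:400,0:640]
    r=np.stack([(u-K[0,2])/K[0,0],(v-K[1,2])/K[1,1],np.ones(u.shape)],-1)
    P=(r*d[...,None])@W[:3,:3].T+W[:3,3]; P[d==0]=np.nan
    return im,P,r@W[:3,:3].T,W[:3,3]
def plane(ray,o,u,v,z):
    q=ray[int(v),int(u)]; return o+q*(z-o[2])/q[2]
E
python3 - <<'E'
from h import *
for n in('scene','top'):
    im,P,r,o=look(n,n+'0.png'); np.savez('pics/%s0.npz'%n,im=im,P=P,r=r,o=o); print(n,o,np.isnan(P[...,0]).mean())
print(env.state())
E
```

```text
pics
scene [1149.55149946 -324.69014008  981.26770428] 0.00396875
top [ 380.27289698   29.10673792 1094.18801406] 0.00405078125
{'t': 0.1, 'joints': array([ 1.07639245e+00,  4.91477938e-01,  1.55935796e+00, -2.06646781e-05,
        1.09173672e+00, -1.05590626e-01]), 'qvel': array([-0.00081512, -0.00118986,  0.0008892 , -0.00072091,  0.001071  ,
        0.0014882 ]), 'tau': array([ 3.36913305e-03, -6.13624620e+01, -2.58606541e+01,  6.93590823e-02,
        4.70309216e-02, -4.39604526e-05]), 'eef_pos': array([236.81698536, 578.18722706, 231.14396564]), 'tcp_rot': array([-3.14061621e+00, -8.50559368e-05,  2.75278889e+00]), 'ft_force': array([-0.38742702, -0.13009366,  0.22374318]), 'moment': array([-0.02172833,  0.03080638,  0.03883187]), 'grip_force': 0.0, 'opening': 1.0019264533130332}
```

View pics/scene0.png

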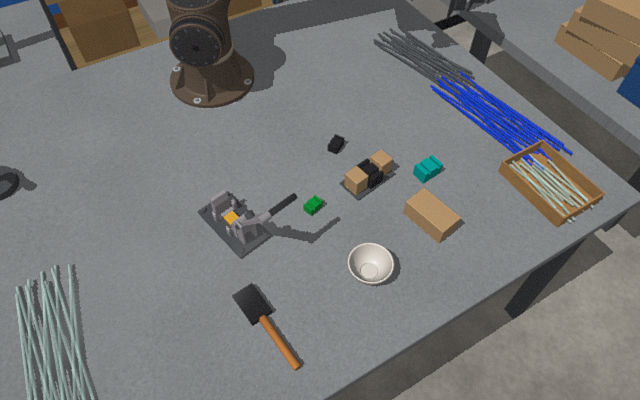

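View pics/top0.png

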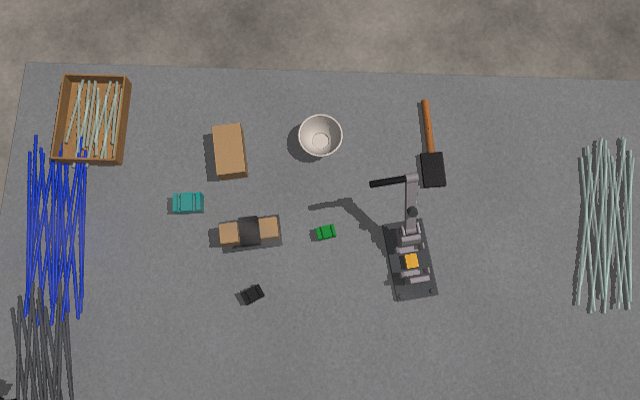

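Scene and top views: dark candidates are the large block between the bricks at top (249,231) and a small dark block at (252,294). The teal (188,202) and green (326,232) blocks are ruled out by colour. The block at (249,231) fits: it is dark, the larger of the two, and stands in the stand. The fixture is at (411,260) with its yellow pad, and the handle is at (388,183). Next I confirm with a crop and measure.

Run:
```python
from h import *
D=np.load('pics/top0.npz'); im,P,r,o=[D[k] for k in('im','P','r','o')]
a=cv2.resize(im[170:320,170:350],None,fx=3,fy=3,interpolation=cv2.INTER_CUBIC); b=cv2.resize(im[165:315,355:455],None,fx=3,fy=3,interpolation=cv2.INTER_CUBIC)
cv2.imwrite('pics/crop1.png',np.hstack([a[:,:490],b])[:,:,::-1])
hsv=cv2.cvtColor(im,cv2.COLOR_RGB2HSV); H,S,V=[hsv[...,i] for i in range(3)]
def rep(n,m,box):
    M=np.zeros(m.shape,np.uint8); u0,v0,u1,v1=box; M[v0:v1,u0:u1]=m[v0:v1,u0:u1]
    k,l,st,c=cv2.connectedComponentsWithStats(M)
    for i in range(1,k):
        if st[i,4]<25: continue
        mm=l==i; z=np.nanmedian(P[mm][:,2]); q=np.array([plane(r,o,u,v,z)[:2] for v,u in np.argwhere(mm)],np.float32)
        rc=cv2.minAreaRect(q); print(n,st[i],'z %.1f'%z,'mean',q.mean(0).round(1),'rect',np.round(rc[0],1),np.round(rc[1],1),round(rc[2],1))
Z=P[...,2]
print('bench',np.nanmedian(Z[300:380,450:550]))
rep('brick',(S>80)&(Z>44),(200,200,300,260))
rep('block',(S<60)&(Z>28)&(Z<50),(230,210,270,255))
rep('dark',(S<60)&(Z>12),(230,275,275,310))
rep('pad',(S>120)&(H<35),(395,245,430,275))
rep('base',(Z>7)&(Z<17),(370,210,450,310))
rep('posts',(Z>58)&(Z<80),(370,210,450,310))
rep('handle',(V<60)&(Z>40),(360,165,412,200))
rep('arm',(Z>90),(360,165,440,240))
```

```text
bench -0.863212096838538
brick [258 217  21  22 365] z 53.3 mean [556.  141.3] rect [555.7 141.6] [42.7 39.7] 9.0
brick [219 222  20  23 387] z 53.3 mean [540.2 224.9] rect [540.4 224.5] [44.6 40.5] 10.0
block [238 216  22  31 556] z 40.4 mean [549.2 184.5] rect [548.8 184.9] [62.5 42.5] 8.9
dark [241 284  23  22 279] z 23.3 mean [415.4 171.3] rect [415.7 171.1] [29.2 42. ] 30.3
pad [404 253  15  16 186] z 26.2 mean [ 498.1 -164.8] rect [ 498.2 -164.8] [30.8 27.5] 11.2
base [ 382  219   57   83 1909] z 11.4 mean [ 488.6 -162.3] rect [ 502.  -164.1] [169.5  90.4] 11.5
posts [399 232  22  14 166] z 68.7 mean [ 538.5 -155.8] rect [ 542.3 -155.7] [28.1 42. ] 12.3
posts [409 274  21  10 136] z 68.8 mean [ 456.5 -172.8] rect [ 456.9 -173.2] [13.8 41.4] 12.9
handle [369 176  38  12 239] z 188.4 mean [627.5 -92.7] rect [627.5 -92.5] [13.2 69.4] 10.7
arm [369 173  50  56 914] z 169.7 mean [ 608.4 -126. ] rect [ 592.  -116.9] [103.4  95.7] 13.5
```

View pics/crop1.png

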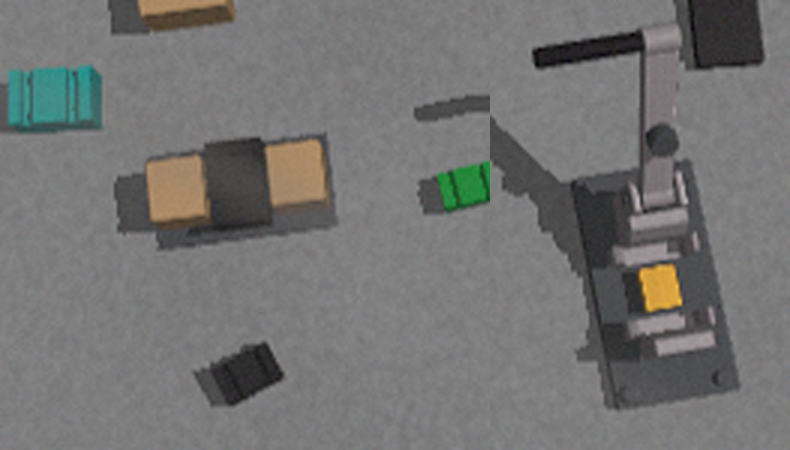

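The crop confirms the large dark grooved block in the stand, with the small dark one separate. Estimates are block ≈ (548.5,184), yaw ≈10°, and seat ≈ (498,-165) with its line at 11.5°. I'm moving above the block.

Request:
drive_tool(deltas="0.24 -0.3 0 -0.036;0.24 -0.3 0 -0.036;0.24 -0.3 0 -0.036;0.24 -0.3 0 -0.036;0.24 -0.3 0 -0.036;0.24 -0.3 0 -0.036;0.24 -0.3 0 -0.036;0.24 -0.3 0 -0.036;0.24 -0.3 0 -0.032;0.24 -0.3 0 0", gripper=0)

```text
t: 0.93
eef_pos: [477.7, 276.7, 231.5]
tcp_rot: [-3.141, 0.0, 1.741]
ft_force: [-0.1, 0.3, -0.3]
opening: 0.999
grip_force: 0.0
```

Request:
drive_tool(deltas="0.24 -0.3 -0.1 0;0.24 -0.3 -0.1 0;0.237 -0.34 -0.1 0;0 0 0 0;0 0 0 0")

```text
t: 1.35
eef_pos: [548.6, 183.4, 200.8]
tcp_rot: [-3.14, 0.0, 1.744]
ft_force: [-0.4, 0.7, -1.1]
opening: 0.999
grip_force: 0.0
```

Run:
```python
from h import *
print(env.state()['tcp_rot'])
im,P,r,o=look('wrist','w1.png'); np.savez('pics/w1.npz',im=im,P=P,r=r,o=o); print(o)
hsv=cv2.cvtColor(im,cv2.COLOR_RGB2HSV); S=hsv[...,1]; Z=P[...,2]
for n,m in(('brick',(S>80)&(Z>48)&(Z<60)),('block',(S<60)&(Z>36)&(Z<46)),('plate',(S<60)&(Z>3)&(Z<10))):
    k,l,st,c=cv2.connectedComponentsWithStats(m.astype(np.uint8))
    for i in range(1,k):
        if st[i,4]<300: continue
        q=P[l==i][:,:2].astype(np.float32); rc=cv2.minAreaRect(q); print(n,st[i],np.nanmedian(Z[l==i]).round(1),np.round(rc[0],1),np.round(rc[1],1),round(rc[2],1))
```

```text
[-3.13979242e+00  4.71309487e-05  1.74409838e+00]
[533.68042492 262.62765934 354.28909353]
brick [ 297  123   49   45 2169] 54.2 [541.9 224.7] [43.8 39.8] 9.8
brick [ 457  131  136   68 8394] 50.1 [728.9 238.4] [115.5  63. ] 9.9
brick [ 298  212   45   40 1725] 54.3 [555.6 141.8] [43.1 39. ] 9.6
block [291 166  10  42 397] 42.4 [524.9 179.8] [ 9.  40.4] 8.9
block [342 167  13  42 411] 42.2 [574.6 187.5] [10.7 40.4] 9.1
block [309 169  28  39 951] 42.3 [550.9 183.4] [25.9 38.6] 12.0
plate [ 287  117   69  119 1320] 6.3 [548.7 183.5] [ 69.8 129.7] 9.4
```

View pics/w1.png

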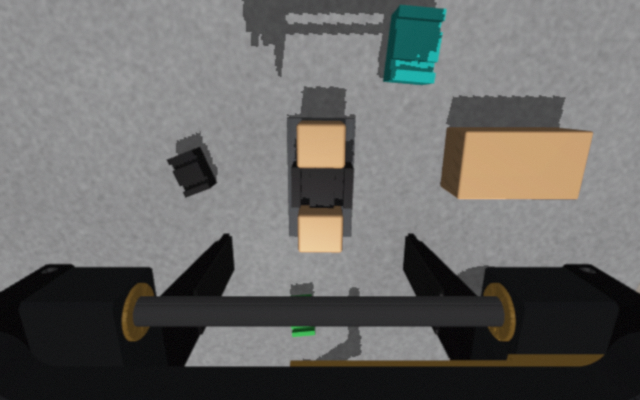

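The wrist view shows the block at pixel (322,186) between the bricks, centre ≈ (549.7,183.7), yaw 9.6°. The grasp is aligned, so I descend and grip its ends.

Request:
drive_tool(deltas="0.01 0 -0.3 0;0 0 -0.3 0;0 0 -0.3 0;0 0 -0.3 0;0 0 -0.2 0;0 0 -0.15 0;0 0 -0.11 0;0 0 -0.07 0;0 0 0 0;0 0 0 0")

```text
t: 2.23
eef_pos: [549.1, 185.7, 29.4]
tcp_rot: [3.141, -0.0, 1.748]
ft_force: [0.8, 0.8, 1.2]
opening: 0.999
grip_force: 0.0
```

Request:
drive_tool(deltas="0 0 0 0;0 0 0 0;0 0 0 0;0 0 0 0;0 0 0 0;0 0 0 0;0 0 0 0", gripper=0.5)

```text
t: 2.82
eef_pos: [549.4, 185.2, 29.2]
tcp_rot: [3.141, -0.0, 1.747]
ft_force: [0.7, 0.1, 2.8]
opening: 0.628
grip_force: 30.0
```

Request:
drive_tool(deltas="0 0 0.1 0;0 0 0.1 0;0 0 0.2 0;0 0 0.2 0;0 0 0.2 0;0 0 0.2 0;0 0 0.2 0;0 0 0 0")

```text
t: 3.48
eef_pos: [550.2, 185.5, 153.2]
tcp_rot: [3.136, -0.0, 1.748]
ft_force: [0.8, 1.6, -2.1]
opening: 0.632
grip_force: 30.0
```

Request:
drive_tool(deltas="-0.1 -0.16 0 0;-0.15 -0.25 0 0;-0.15 -0.25 0 0;-0.15 -0.25 0 0;-0.15 -0.25 0 0;-0.15 -0.25 -0.1 0;-0.1 -0.16 -0.2 0;-0.04 -0.06 -0.2 0;0 0 -0.1 0;0 0 0 0")

```text
t: 4.32
eef_pos: [448.8, 21.7, 87.2]
tcp_rot: [-3.138, -0.001, 1.746]
ft_force: [-0.0, -0.2, -1.5]
opening: 0.629
grip_force: 30.0
```

Request:
drive_tool(deltas="0 0 -0.15 0;0 0 -0.15 0;0 0 -0.12 0;0 0 -0.08 0;0 0 -0.06 0;0 0 -0.03 0;0 0 0 0;0 0 0 0")

```text
t: 4.98
eef_pos: [450.2, 22.2, 30.2]
tcp_rot: [3.141, 0.0, 1.748]
ft_force: [0.5, 0.2, -2.2]
opening: 0.632
grip_force: 30.0
```

Request:
drive_tool(deltas="0 0 -0.01 0;0 0 -0.01 0;0 0 -0.01 0;0 0 0 0;0 0 0 0")

```text
t: 5.4
eef_pos: [450.1, 22.1, 26.9]
tcp_rot: [3.141, 0.0, 1.747]
ft_force: [0.8, -0.8, -1.5]
opening: 0.63
grip_force: 30.0
```

Request:
drive_tool(deltas="0 0 -0.01 0;0 0 -0.01 0;0 0 0 0;0 0 0 0")

```text
t: 5.73
eef_pos: [450.0, 22.1, 24.8]
tcp_rot: [-3.142, -0.0, 1.747]
ft_force: [0.0, -0.1, -2.6]
opening: 0.63
grip_force: 30.0
```

Request:
drive_tool(deltas="0 0 -0.01 0;0 0 -0.005 0;0 0 0 0;0 0 0 0")

```text
t: 6.07
eef_pos: [450.0, 22.2, 23.3]
tcp_rot: [-3.142, -0.0, 1.747]
ft_force: [-1.3, 1.3, -2.0]
opening: 0.633
grip_force: 30.0
```

Request:
drive_tool(deltas="0 0 -0.006 0;0 0 0 0;0 0 0 0")

```text
t: 6.32
eef_pos: [450.1, 22.2, 23.1]
tcp_rot: [3.141, 0.0, 1.748]
ft_force: [-1.5, 0.2, 4.7]
opening: 0.632
grip_force: 30.0
```

Request:
drive_tool(deltas="0 0 -0.005 0;0 0 0 0;0 0 0 0")

```text
t: 6.57
eef_pos: [450.1, 22.1, 23.1]
tcp_rot: [3.141, 0.0, 1.748]
ft_force: [-2.7, -0.0, 15.2]
opening: 0.631
grip_force: 30.0
```

Contact with the bench. I ease off, release, rise, turn, and look.

Request:
drive_tool(deltas="0 0 0.006 0;0 0 0 0;0 0 0 0;0 0 0 0;0 0 0 0", gripper=0)

```text
t: 6.98
eef_pos: [450.1, 22.2, 22.8]
tcp_rot: [3.142, -0.0, 1.747]
ft_force: [0.3, -0.2, -0.5]
opening: 0.923
grip_force: 0.0
```

Request:
drive_tool(deltas="0 0 0.1 0;0 0 0.15 0;0 0 0.2 0;0 0 0.25 0;0 0 0.25 -0.039;0 0 0.25 -0.039;0 0 0 -0.039;0 0 0 -0.039;0 0 0 -0.039;0 0 0 -0.039")

```text
t: 7.82
eef_pos: [450.0, 22.2, 143.0]
tcp_rot: [3.141, -0.0, 1.006]
ft_force: [0.6, -0.9, -0.3]
opening: 1.0
grip_force: 0.0
```

Request:
drive_tool(deltas="0 0 0 -0.039;0 0 0 -0.039;0 0 0 -0.039;0 0 0 -0.039;0 0 0 -0.039;0 0 0 -0.039;0 0 0 -0.032;0 0 0 0;0 0 0 0")

```text
t: 8.57
eef_pos: [450.0, 22.2, 142.8]
tcp_rot: [3.142, 0.0, 0.18]
ft_force: [-0.3, 0.6, -0.1]
opening: 1.002
grip_force: 0.0
```

```bash
cat > m.py <<'E'
from h import *
s=env.state(); print(s['t'],s['eef_pos'].round(1),s['tcp_rot'].round(3),s['joints'].round(2))
im,P,r,o=look('wrist','w2.png'); Z=P[...,2]; V=im.max(2)
m=(np.hypot(P[...,0]-450,P[...,1]-22)<60)&(Z>26)&(Z<42)
q=P[m][:,:2].astype(np.float32); rc=cv2.minAreaRect(q); print('block',m.sum(),np.nanmedian(Z[m]),np.round(rc[0],1),np.round(rc[1],1),rc[2])
E
python3 m.py
```

```text
8.5667 [450.   22.2 142.8] [3.142 0.    0.18 ] [-0.1   0.38  2.07 -0.    0.69  1.29]
block 3527 36.045441657449146 [448.8  19.6] [60.7 40. ] 9.77353286743164
```

View pics/w2.png

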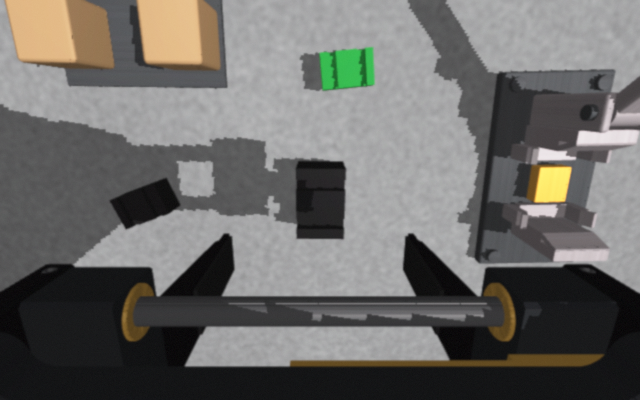

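The block stands upright on the bench at pixel (320,200), centre ≈ (449,20). I grip it by the long sides.

Request:
drive_tool(deltas="-0.01 -0.02 -0.2 0;0 0 -0.3 0;0 0 -0.3 0;0 0 -0.2 0;0 0 -0.1 0;0 0 -0.07 0;0 0 -0.035 0;0 0 0 0;0 0 0 0")

```text
t: 9.37
eef_pos: [449.3, 20.1, 22.8]
tcp_rot: [3.141, -0.001, 0.177]
ft_force: [0.9, 0.4, -0.4]
opening: 1.001
grip_force: 0.0
```

Request:
drive_tool(deltas="0 0 0 0;0 0 0 0;0 0 0 0;0 0 0 0;0 0 0 0;0 0 0 0;0 0 0 0;0 0 0 0;0 0 0 0", gripper=0.8)

```text
t: 10.12
eef_pos: [449.1, 20.1, 22.4]
tcp_rot: [3.142, 0.0, 0.177]
ft_force: [-1.9, 3.1, 0.2]
opening: 0.425
grip_force: 1.6
```

Request:
drive_tool(deltas="0 0 0 0;0 0 0 0;0 0 0.03 0;0 0 0.05 0;0 0 0.1 0;0 0 0.2 0;0 0 0.3 0;0 0 0.3 0;0 0 0.3 0;0 0 0.05 0")

```text
t: 10.95
eef_pos: [450.3, 20.1, 159.7]
tcp_rot: [3.14, -0.006, 0.177]
ft_force: [1.4, -0.0, -2.1]
opening: 0.42
grip_force: 30.0
```

Request:
drive_tool(deltas="0.03 -0.1 0 0;0.07 -0.25 0 0.0075;0.07 -0.27 0 0;0.07 -0.27 0 0;0.07 -0.27 0 0;0.07 -0.27 0 0;0.06 -0.22 0 0;0.05 -0.2 0 0;0 0 0 0;0 0 0 0")

```text
t: 11.78
eef_pos: [497.4, -165.9, 153.6]
tcp_rot: [-3.14, 0.002, 0.198]
ft_force: [-0.5, 0.8, -2.0]
opening: 0.419
grip_force: 30.0
```

```bash
cat > m.py <<'E'
from h import *
s=env.state(); print(s['t'],s['eef_pos'].round(1),s['tcp_rot'].round(3),s['joints'].round(2),s['grip_force'],s['ft_force'])
for n in('wrist','top'):
    im,P,r,o=look(n,n+'3.png'); Z=P[...,2]; 
    near=np.hypot(P[...,0]-498,P[...,1]+165)<130
    for nm,a,b in(('block',120,175),('post',67,73),('base',9,15),('guide',38,45)):
        m=(near&(Z>a)&(Z<b)).astype(np.uint8)
        k,l,st,c=cv2.connectedComponentsWithStats(m)
        for i in range(1,k):
            if st[i,4]<40: continue
            q=P[l==i][:,:2].astype(np.float32); rc=cv2.minAreaRect(q); print(n,nm,st[i],np.nanmedian(Z[l==i]).round(1),np.round(rc[0],1),np.round(rc[1],1),round(rc[2],1))
E
python3 m.py
```

```text
11.7833 [ 497.4 -165.9  153.6] [-3.14e+00  2.00e-03  1.98e-01] [-0.45  0.45  1.89 -0.    0.81  0.92] 29.998156428337097 [-0.47641821  0.81531098 -1.97886239]
wrist block [ 292    0   56  109 4941] 142.6 [ 592.6 -147.9] [41.9 22.1] 11.6
wrist block [ 252  196  134  100 9488] 167.1 [ 507.8 -164.6] [40.4 58.9] 11.7
wrist block [278 327  82   6 484] 167.7 [ 469.3 -172. ] [ 5.1 40. ] 12.2
wrist post [292 146  56  16 796] 70.3 [ 539.9 -158.7] [10.5 39.4] 11.5
wrist base [ 267   88  106  152 5644] 12.4 [ 518.1 -163.4] [137.4  90.4] 11.3
wrist guide [283 161   9  16 123] 41.8 [ 518.6 -136.2] [12.2  6.2] 9.5
wrist guide [348 161   9  16 124] 41.8 [ 529.2 -187.9] [12.3  6.3] 13.5
top block [405 185  12  33 343] 145.4 [ 598.3 -144.7] [53.8 22. ] 11.7
top base [382 222  23  15 153] 12.0 [ 566.4 -130.3] [30.3 49.2] 8.7
```

View pics/wrist3.png

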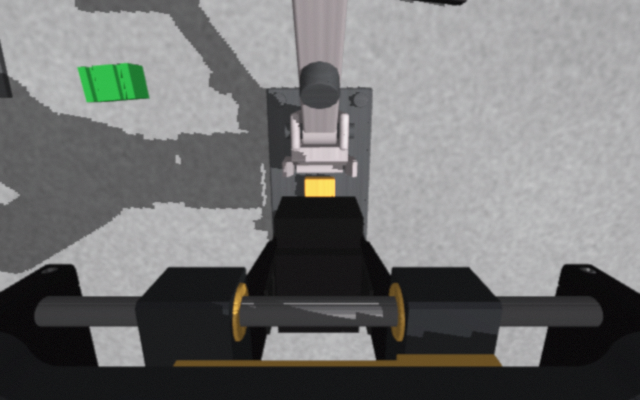

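The view shows the held block at about (320,260), over the fixture with the yellow pad just ahead at (320,187). I check the block's offset in the grip more precisely.

Run:
```python
from h import *
s=env.state(); print(s['eef_pos'].round(1))
im,P,r,o=look('wrist'); th=.2; A=np.array([[np.cos(th),np.sin(th),0],[np.sin(th),-np.cos(th),0],[0,0,1]])
Q=P@A.T; e=s['eef_pos']@A.T; print('tcp s,l',e.round(1),'cam',(o@A.T).round(1))
for v in range(190,335,8): print(v,Q[v,320].round(1), end=' | ')
print()
for v in(215,260): 
    m=(Q[v,:,2]>155)&(Q[v,:,2]<172)&(abs(np.arange(640)-320)<75); print(v,np.nanmin(Q[v,m,1]).round(1),np.nanmax(Q[v,m,1]).round(1))
H=cv2.cvtColor(im,cv2.COLOR_RGB2HSV); m=(H[...,1]>120)&(Q[...,2]<40)&(abs(Q[...,0]-454)<40)&(abs(Q[...,1]-262)<30)
print('pad',m.sum(),Q[m].min(0),Q[m].max(0))
```

```text
[ 497.3 -164.5  154.2]
tcp s,l [454.7 260.  154.2] cam [534.7 260.6 307.5]
190 [459.6 262.   26.9] | 198 [484.5 261.5 136.4] | 206 [484.9 261.4 151.7] | 214 [484.7 261.3 163.3] | 222 [482.8 261.3 168.5] | 230 [478.9 261.3 168.3] | 238 [471.8 261.4 160.7] | 246 [467.4 261.4 160.2] | 254 [466.4 261.4 166.9] | 262 [463.  261.3 168.3] | 270 [459.2 261.4 168.7] | 278 [455.2 261.4 169. ] | 286 [451.2 261.4 169.5] | 294 [445.9 261.4 167.8] | 302 [483.1 261.  230.2] | 310 [482.3 261.  232.5] | 318 [480.1 261.  232.9] | 326 [476.2 261.  231. ] | 334 [290.  262.3   0.9] | 
215 240.9 280.4
260 232.0 289.1
pad 577 [451.32319338 249.2246665   11.91032197] [470.06834313 276.78312907  29.55258234]
```

Request:
drive_tool(deltas="0.003 -0.015 -0.12 0;0 0 -0.15 0;0 0 -0.12 0;0 0 -0.08 0;0 0 0 0;0 0 0 0;0 0 0 0;0 0 0 0")

```text
t: 12.6
eef_pos: [498.7, -166.3, 109.1]
tcp_rot: [3.141, -0.001, 0.201]
ft_force: [0.1, -1.0, -1.2]
opening: 0.42
grip_force: 30.0
```

Run:
```python
from h import *
s=env.state(); print(s['eef_pos'].round(1),s['tcp_rot'].round(3))
im,P,r,o=look('wrist'); th=.2; A=np.array([[np.cos(th),np.sin(th),0],[np.sin(th),-np.cos(th),0],[0,0,1]])
Q=P@A.T; e=s['eef_pos']@A.T; print('tcp',e.round(1))
def f(n,a,b,s0,s1):
    m=(Q[...,2]>a)&(Q[...,2]<b)&(Q[...,0]>s0)&(Q[...,0]<s1)&(abs(Q[...,1]-262)<48)
    q=Q[m]; print(n,m.sum(),'l',np.percentile(q[:,1],[1,99]).round(1),np.percentile(q[:,1],[1,99]).mean().round(1),'s',np.percentile(q[:,0],[1,99]).round(1))
    if m.sum()>50: print(np.round(cv2.minAreaRect(q[:,:2].astype(np.float32)),1) if 0 else round(cv2.minAreaRect(q[:,:2].astype(np.float32))[2],2))
f('blocktop far',118,125,472,490); f('post',67,73,485,510); f('guide',39,44,470,495); f('base',10,14,500,550)
```

```text
[ 498.7 -166.3  109.1] [ 3.141e+00 -1.000e-03  2.010e-01]
tcp [455.7 262.1 109.1]
blocktop far 2000 l [243.1 282.3] 262.7 s [476.7 486. ]
0.14
post 1181 l [243.3 282.3] 262.8 s [491.6 505.5]
89.75
guide 303 l [233.2 292.6] 262.9 s [475.4 487.2]
89.75
base 3024 l [218.5 307.2] 262.9 s [500.3 544.1]
0.0
```

Block and fixture agree laterally to 0.2 mm. I shift about 1 mm along the length and lower slowly.

Request:
drive_tool(deltas="-0.012 -0.002 -0.05 0;0 0 -0.06 0;0 0 -0.06 0;0 0 -0.05 0;0 0 -0.04 0;0 0 0 0;0 0 0 0")

```text
t: 13.23
eef_pos: [497.1, -166.5, 82.0]
tcp_rot: [-3.141, 0.001, 0.2]
ft_force: [0.6, -0.4, -2.5]
opening: 0.42
grip_force: 30.0
```

Request:
drive_tool(deltas="0 0 -0.04 0;0 0 -0.04 0;0 0 -0.04 0;0 0 -0.04 0;0 0 -0.04 0;0 0 0 0;0 0 0 0")

```text
t: 13.82
eef_pos: [497.1, -166.5, 62.1]
tcp_rot: [-3.141, 0.0, 0.2]
ft_force: [0.1, 0.2, -2.3]
opening: 0.415
grip_force: 30.0
```

Request:
drive_tool(deltas="0 0 -0.03 0;0 0 -0.03 0;0 0 -0.02 0;0 0 0 0;0 0 0 0")

```text
t: 14.23
eef_pos: [497.1, -166.5, 54.3]
tcp_rot: [-3.142, 0.0, 0.2]
ft_force: [0.7, -0.2, -1.5]
opening: 0.42
grip_force: 30.0
```

Request:
drive_tool(deltas="0 0 -0.01 0;0 0 -0.01 0;0 0 0 0;0 0 0 0")

```text
t: 14.57
eef_pos: [497.2, -166.5, 52.4]
tcp_rot: [3.142, 0.0, 0.2]
ft_force: [0.0, -0.3, -1.3]
opening: 0.423
grip_force: 30.0
```

Request:
drive_tool(deltas="0 0 -0.005 0;0 0 -0.005 0;0 0 0 0;0 0 0 0")

```text
t: 14.9
eef_pos: [497.2, -166.5, 51.4]
tcp_rot: [3.142, 0.0, 0.2]
ft_force: [-0.7, 0.1, -1.5]
opening: 0.42
grip_force: 30.0
```

Request:
drive_tool(deltas="0 0 -0.005 0;0 0 -0.005 0;0 0 -0.005 0;0 0 0 0;0 0 0 0")

```text
t: 15.32
eef_pos: [497.2, -166.5, 49.8]
tcp_rot: [3.142, 0.0, 0.2]
ft_force: [-0.3, 0.6, -1.6]
opening: 0.418
grip_force: 30.0
```

Request:
drive_tool(deltas="0 0 -0.005 0;0 0 -0.005 0;0 0 0 0;0 0 0 0")

```text
t: 15.65
eef_pos: [497.2, -166.6, 49.1]
tcp_rot: [3.141, -0.0, 0.2]
ft_force: [-1.6, -0.0, 3.5]
opening: 0.42
grip_force: 30.0
```

Request:
drive_tool(deltas="0 0 -0.005 0;0 0 -0.005 0;0 0 0 0;0 0 0 0")

```text
t: 15.98
eef_pos: [497.2, -166.6, 48.0]
tcp_rot: [3.141, -0.0, 0.2]
ft_force: [-0.9, 0.6, 4.4]
opening: 0.417
grip_force: 30.0
```

On the pad, and it yields at about 6 N. I continue down.

Request:
drive_tool(deltas="0 0 -0.01 0;0 0 -0.01 0;0 0 -0.01 0;0 0 0 0;0 0 0 0")

```text
t: 16.4
eef_pos: [497.2, -166.6, 44.7]
tcp_rot: [3.142, 0.0, 0.2]
ft_force: [0.1, 0.3, 0.6]
opening: 0.419
grip_force: 30.0
```

Request:
drive_tool(deltas="0 0 -0.005 0;0 0 -0.005 0;0 0 -0.005 0;0 0 0 0;0 0 0 0")

```text
t: 16.82
eef_pos: [497.2, -166.5, 43.3]
tcp_rot: [3.141, -0.0, 0.2]
ft_force: [-0.6, 0.3, 3.5]
opening: 0.416
grip_force: 30.0
```

Request:
drive_tool(deltas="0 0 -0.005 0;0 0 0 0;0 0 0 0")

```text
t: 17.07
eef_pos: [497.2, -166.6, 42.9]
tcp_rot: [3.141, -0.0, 0.2]
ft_force: [-0.8, 1.2, 3.8]
opening: 0.418
grip_force: 30.0
```

Request:
drive_tool(deltas="0 0 -0.005 0;0 0 0 0;0 0 0 0")

```text
t: 17.32
eef_pos: [497.2, -166.6, 42.4]
tcp_rot: [3.141, -0.0, 0.2]
ft_force: [0.2, 0.4, 4.2]
opening: 0.415
grip_force: 30.0
```

Request:
drive_tool(deltas="0 0 -0.004 0;0 0 0 0;0 0 0 0")

```text
t: 17.57
eef_pos: [497.2, -166.6, 42.4]
tcp_rot: [3.141, -0.0, 0.2]
ft_force: [-2.4, 0.4, 9.7]
opening: 0.42
grip_force: 30.0
```

Request:
drive_tool(deltas="0 0 -0.003 0;0 0 0 0;0 0 0 0")

```text
t: 17.82
eef_pos: [497.2, -166.6, 42.4]
tcp_rot: [3.141, -0.0, 0.2]
ft_force: [-3.1, 2.1, 14.4]
opening: 0.423
grip_force: 30.0
```

The block sits home at z 42.4, with the force rising sharply to 14 N. I unload, release and rise.

Request:
drive_tool(deltas="0 0 0.004 0;0 0 0 0;0 0 0 0;0 0 0 0;0 0 0 0;0 0 0 0", gripper=0.2)

```text
t: 18.32
eef_pos: [497.1, -166.5, 41.9]
tcp_rot: [-3.142, 0.0, 0.2]
ft_force: [0.1, -0.8, 0.9]
opening: 0.769
grip_force: 0.0
```

Request:
drive_tool(deltas="0 0 0.05 0;0 0 0.1 0;0 0 0.2 0;0 0 0.3 0;0 0 0.3 0;0 0 0.3 0;0 0 0.3 0;0 0 0.3 0;0 0 0 0;0 0 0 0", gripper=0)

```text
t: 19.15
eef_pos: [497.4, -166.6, 229.3]
tcp_rot: [3.139, -0.003, 0.2]
ft_force: [-0.9, -1.4, -1.2]
opening: 1.0
grip_force: 0.0
```

Run:
```python
from h import *
s=env.state(); print(s['t'],s['eef_pos'].round(1),s['tcp_rot'].round(3))
th=.2; A=np.array([[np.cos(th),np.sin(th),0],[np.sin(th),-np.cos(th),0],[0,0,1]])
im,P,r,o=look('wrist','w4.png'); Q=P@A.T
def st(m): 
    q=Q[m]; return m.sum(),np.percentile(q,[2,50,98],axis=0).round(1).tolist()
dk=im.max(2)<60
print('block',st(dk&(abs(Q[...,0]-454.5)<40)&(abs(Q[...,1]-262.8)<26)&(Q[...,2]>46)&(Q[...,2]<75)))
for n in('wrist','scene','top'):
    if n!='wrist': im,P,r,o=look(n); Q=P@A.T; dk=im.max(2)<60
    print(n,'handle',st(dk&(Q[...,2]>150)&(abs(P[...,0]-628)<40)&(P[...,1]>-135)&(P[...,1]<-40)))
```

```text
19.15 [ 497.4 -166.6  229.3] [ 3.139e+00 -3.000e-03  2.000e-01]
block (np.int64(2343), [[425.6, 243.8, 47.0], [456.2, 263.0, 55.9], [484.0, 282.0, 57.8]])Traceback (most recent call last):
  File "<stdin>", line 11, in <module>
  File "<stdin>", line 6, in st
    return _quantile_unchecked(
        a, q, axis, out, overwrite_input, method, keepdims, weights)
    return _ureduce(a,
                    func=_quantile_ureduce_func,
    ...<5 lines>...
                    overwrite_input=overwrite_input,
                    method=method)
    r = func(a, **kwargs)
    result = _quantile(arr,
                       quantiles=q,
    ...<2 lines>...
                       out=out,
                       weights=wgt)
    slices_having_nans = np.isnan(arr[-1, ...])
                                  ~~~^^^^^^^^^
IndexError: index -1 is out of bounds for axis 0 with size 0
```

View pics/w4.png

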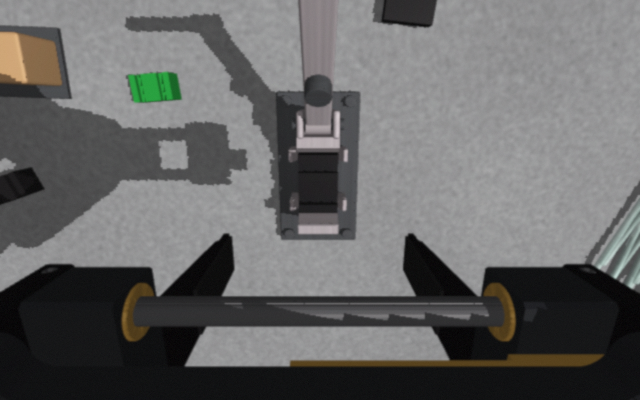

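The block is seated at (319,178), grooves up, top at 56 mm, so it is home. Next is the handle: I rise, turn 90° and move above it.

Request:
drive_tool(deltas="0 0 0.2 0.039;0 0 0.2 0.039;0.1 0.06 0.1 0.039;0.15 0.1 0 0.039;0.2 0.14 0 0.039;0.25 0.17 0 0.039;0.25 0.17 0 0.039;0.2 0.14 0 0.039;0.12 0.08 0 0.039;0 0 0 0.039")

```text
t: 20.03
eef_pos: [625.6, -78.7, 274.9]
tcp_rot: [-3.139, -0.001, 1.433]
ft_force: [-0.6, 0.4, 0.6]
opening: 1.001
grip_force: 0.0
```

Request:
drive_tool(deltas="0 0 0 0.039;0 0 0 0.039;0 0 0 0.032;0 0 0 0;0 0 0 0")

```text
t: 20.45
eef_pos: [623.9, -80.5, 276.0]
tcp_rot: [-3.14, -0.001, 1.768]
ft_force: [0.2, -0.3, 0.9]
opening: 1.001
grip_force: 0.0
```

Run:
```python
from h import *
s=env.state(); print(s['t'],s['eef_pos'].round(1),s['tcp_rot'].round(3))
th=.2; A=np.array([[np.cos(th),np.sin(th),0],[np.sin(th),-np.cos(th),0],[0,0,1]])
print('tcp',(A@s['eef_pos']).round(1))
im,P,r,o=look('wrist','w5.png'); Q=P@A.T; print(o)
m=(im.max(2)<60)&(Q[...,2]>150)&(Q[...,2]<200)&(Q[...,1]>150)&(Q[...,1]<252)&(abs(Q[...,0]-597)<40)
q=Q[m]; print(m.sum())
if m.sum(): print(np.percentile(q,[2,50,98],axis=0).round(1)); 
for l in range(170,255,10):
    k=q[abs(q[:,1]-l)<3]
    if len(k): print(l,len(k),k[:,2].max().round(1),k[k[:,2].argmax()].round(1),'s',np.percentile(k[:,0],[3,97]).round(1))
```

```text
20.45 [623.9 -80.5 276. ] [-3.140e+00 -1.000e-03  1.768e+00]
tcp [595.4 202.9 276. ]
[607.07061101  -1.75840462 429.49805879]
1403
[[590.9 182.8 185.2]
 [597.3 215.3 189.7]
 [602.9 250.8 191.5]]
180 36 190.5 [595.8 182.5 190.5] s [592.1 601.8]
190 123 192.0 [598.  188.9 192. ] s [591.3 602.6]
200 120 191.5 [597.3 199.2 191.5] s [591.2 602.6]
210 121 191.9 [598.8 211.8 191.9] s [591.1 602.7]
220 118 191.7 [597.3 222.5 191.7] s [591.1 602.8]
230 118 191.8 [600.4 228.4 191.8] s [591.  602.8]
240 113 191.6 [594.9 239.5 191.6] s [590.9 603.4]
250 96 191.6 [597.3 250.8 191.6] s [589.9 603.8]
```

View pics/w5.png

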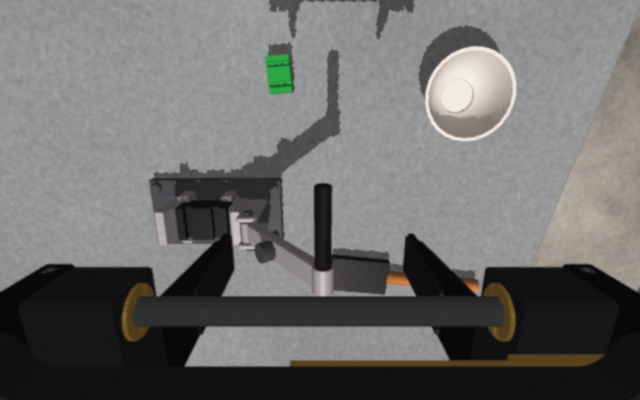

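The bar is at (322,225), axis at s≈597, z≈184.5. I lower and grip it.

Request:
drive_tool(deltas="0.014 0.003 -0.15 0;0 0 -0.2 0;0 0 -0.2 0;0 0 -0.15 0;0 0 -0.1 0;0 0 -0.08 0;0 0 -0.05 0;0 0 0 0;0 0 0 0;0 0 0 0", gripper=0.3)

```text
t: 21.33
eef_pos: [625.9, -80.3, 184.9]
tcp_rot: [3.14, 0.001, 1.771]
ft_force: [-0.2, -0.3, -0.9]
opening: 0.702
grip_force: 0.0
```

Request:
drive_tool(deltas="0 0 0 0;0 0 0 0;0 0 0 0;0 0 0 0;0 0 0 0;0 0 0 0;0 0 0 0;0 0 0 0;0 0 0 0;0 0 0 0", gripper=1)

```text
t: 22.17
eef_pos: [626.3, -80.1, 184.5]
tcp_rot: [3.139, 0.0, 1.771]
ft_force: [3.6, 2.0, 2.3]
opening: 0.137
grip_force: 30.0
```

Run:
```python
import numpy as np
t=np.linspace(2.229,0,41); c=np.array([-135*np.cos(t),135*np.sin(t)]).T
w=np.c_[c[:,0]*np.cos(.2),c[:,0]*np.sin(.2),c[:,1]]/100
w=(w-w[0]).round(3); d=np.diff(w,axis=0).round(3)
for k in range(0,40,10): print(t[k+10].round(2),w[k+10]*100,';'.join(' '.join(f'{x:g}' for x in r)+' 0' for r in d[k:k+10]))
```

```text
1.67 [-67.6 -13.7  27.5] -0.06 -0.012 0.044 0;-0.061 -0.013 0.041 0;-0.064 -0.013 0.038 0;-0.066 -0.013 0.033 0;-0.068 -0.014 0.03 0;-0.069 -0.014 0.026 0;-0.071 -0.014 0.022 0;-0.071 -0.015 0.018 0;-0.073 -0.014 0.013 0;-0.073 -0.015 0.01 0
1.11 [-139.2  -28.2   14.4] -0.074 -0.015 0.006 0;-0.073 -0.015 0.001 0;-0.074 -0.015 -0.003 0;-0.073 -0.015 -0.007 0;-0.073 -0.014 -0.011 0;-0.072 -0.015 -0.016 0;-0.072 -0.015 -0.019 0;-0.07 -0.014 -0.023 0;-0.068 -0.014 -0.028 0;-0.067 -0.013 -0.031 0
0.56 [-193.2  -39.2  -35.4] -0.066 -0.013 -0.035 0;-0.063 -0.013 -0.039 0;-0.061 -0.013 -0.042 0;-0.058 -0.012 -0.046 0;-0.056 -0.011 -0.048 0;-0.054 -0.011 -0.052 0;-0.05 -0.01 -0.055 0;-0.047 -0.009 -0.058 0;-0.045 -0.009 -0.06 0;-0.04 -0.009 -0.063 0
0.0 [-213.2  -43.2 -106.8] -0.037 -0.007 -0.065 0;-0.034 -0.007 -0.067 0;-0.03 -0.006 -0.069 0;-0.026 -0.005 -0.07 0;-0.022 -0.005 -0.072 0;-0.019 -0.004 -0.073 0;-0.014 -0.003 -0.073 0;-0.01 -0.002 -0.075 0;-0.006 -0.001 -0.075 0;-0.002 0 -0.075 0
```

Request:
drive_tool(deltas="-0.06 -0.012 0.044 0;-0.061 -0.013 0.041 0;-0.064 -0.013 0.038 0;-0.066 -0.013 0.033 0")

```text
t: 22.5
eef_pos: [601.8, -85.1, 200.9]
tcp_rot: [3.137, 0.001, 1.771]
ft_force: [8.0, 4.1, 5.8]
opening: 0.138
grip_force: 30.0
```

Request:
drive_tool(deltas="-0.068 -0.014 0.03 0;-0.069 -0.014 0.026 0;-0.071 -0.014 0.022 0;-0.071 -0.015 0.018 0;-0.073 -0.014 0.013 0;-0.073 -0.015 0.01 0;0 0 0 0;0 0 0 0")

```text
t: 23.17
eef_pos: [558.2, -93.9, 212.8]
tcp_rot: [3.14, 0.001, 1.771]
ft_force: [-0.4, 1.9, 10.5]
opening: 0.14
grip_force: 30.0
```

Request:
drive_tool(deltas="-0.074 -0.015 0.009 0;-0.073 -0.015 0.001 0;-0.074 -0.015 -0.003 0;-0.073 -0.015 -0.007 0;-0.073 -0.014 -0.011 0;-0.072 -0.015 -0.016 0;-0.072 -0.015 -0.019 0;-0.07 -0.014 -0.023 0;-0.068 -0.014 -0.028 0;-0.067 -0.013 -0.031 0")

```text
t: 24.0
eef_pos: [485.5, -108.5, 198.4]
tcp_rot: [-3.141, -0.0, 1.771]
ft_force: [2.2, 3.7, 2.8]
opening: 0.139
grip_force: 30.0
```

Request:
drive_tool(deltas="-0.066 -0.013 -0.035 0;-0.063 -0.013 -0.039 0;-0.061 -0.013 -0.042 0;-0.058 -0.012 -0.046 0;-0.056 -0.011 -0.048 0;-0.054 -0.011 -0.052 0;-0.05 -0.01 -0.055 0;-0.047 -0.009 -0.058 0;0 0 0 0;0 0 0 0")

```text
t: 24.83
eef_pos: [440.1, -117.7, 160.7]
tcp_rot: [-3.14, -0.001, 1.771]
ft_force: [-1.5, 2.2, -1.6]
opening: 0.14
grip_force: 30.0
```

Request:
drive_tool(deltas="-0.045 -0.009 -0.06 0;-0.04 -0.009 -0.063 0;-0.037 -0.007 -0.065 0;-0.034 -0.007 -0.067 0;-0.03 -0.006 -0.069 0;-0.026 -0.005 -0.07 0;-0.022 -0.005 -0.072 0;-0.019 -0.004 -0.073 0;0 0 0 0;0 0 0 0")

```text
t: 25.67
eef_pos: [416.1, -122.8, 107.0]
tcp_rot: [3.141, 0.0, 1.771]
ft_force: [5.2, 6.5, -4.3]
opening: 0.138
grip_force: 30.0
```

Request:
drive_tool(deltas="-0.014 -0.003 -0.073 0;-0.01 -0.002 -0.075 0;-0.002 0 -0.04 0;0 0 0 0;0 0 0 0")

```text
t: 26.08
eef_pos: [413.9, -123.3, 88.4]
tcp_rot: [3.14, 0.001, 1.771]
ft_force: [6.1, 8.4, -1.5]
opening: 0.139
grip_force: 30.0
```

Request:
drive_tool(deltas="-0.002 0 -0.03 0;0 0.002 -0.03 0;0 0 -0.02 0;0 0 0 0;0 0 0 0")

```text
t: 26.5
eef_pos: [413.9, -123.5, 81.7]
tcp_rot: [3.139, 0.002, 1.772]
ft_force: [1.2, 5.8, 19.9]
opening: 0.139
grip_force: 30.0
```

Request:
drive_tool(deltas="0 0 -0.005 0;0 0 -0.005 0;0 0 0 0;0 0 0 0")

```text
t: 26.83
eef_pos: [413.9, -123.6, 81.3]
tcp_rot: [3.138, 0.002, 1.772]
ft_force: [-1.7, 4.7, 30.6]
opening: 0.138
grip_force: 30.0
```

Request:
drive_tool(deltas="0 0 -0.005 0;0 0 -0.005 0;0 0 0 0;0 0 0 0")

```text
t: 27.17
eef_pos: [414.0, -123.8, 80.4]
tcp_rot: [3.138, 0.003, 1.772]
ft_force: [-2.4, 4.0, 34.9]
opening: 0.138
grip_force: 30.0
```

Contact came at about 82 mm, higher than expected. I unload a little and measure whether the arm is level.

Request:
drive_tool(deltas="0 0 0.01 0;0 0 0 0;0 0 0 0")

```text
t: 27.42
eef_pos: [414.0, -123.8, 80.7]
tcp_rot: [3.139, 0.002, 1.772]
ft_force: [0.6, 2.6, 18.5]
opening: 0.141
grip_force: 30.0
```

```bash
cat > a.py <<'E'
from h import *
th=.2; A=np.array([[np.cos(th),np.sin(th),0],[np.sin(th),-np.cos(th),0],[0,0,1]])
s=env.state(); print(s['t'],s['eef_pos'].round(1),'tcp',(A@s['eef_pos']).round(1),s['ft_force'].round(1))
for n in('wrist','top','scene'):
    im,P,r,o=look(n,n+'6.png'); Q=P@A.T
    print(n)
    for a in range(370,520,12):
        m=(abs(Q[...,0]-a)<4)&(abs(Q[...,1]-262.5)<7)&(Q[...,2]>62)&(Q[...,2]<130)
        if m.sum()>3: print((a,int(m.sum()),np.nanmedian(Q[m][:,2]).round(1)),end=' ')
    m=(im.max(2)<60)&(Q[...,1]>215)&(Q[...,1]<250)&(abs(Q[...,0]-380)<20)&(Q[...,2]>60)&(Q[...,2]<110)
    if m.sum()>5: print('\nbar',m.sum(),Q[m][:,2].max().round(1),np.percentile(Q[m],[5,50,95],axis=0).round(1).tolist())
E
python3 a.py
```

```text
27.4167 [ 414.  -123.8   80.7] tcp [381.1 203.5  80.7] [ 0.6  2.6 18.5]
wrist
(370, 44, np.float64(81.3)) (382, 48, np.float64(85.1)) (394, 17, np.float64(82.9)) (454, 179, np.float64(82.8)) (466, 187, np.float64(82.8)) (478, 182, np.float64(82.8)) (490, 208, np.float64(82.7)) (502, 101, np.float64(82.8)) 
bar 644 84.9 [[373.7, 215.7, 79.0], [380.0, 241.6, 82.8], [385.8, 249.3, 84.2]]
top
(442, 4, np.float64(80.9)) (454, 24, np.float64(80.8)) (466, 23, np.float64(82.0)) (478, 25, np.float64(82.3)) (490, 28, np.float64(81.9)) (502, 26, np.float64(82.4)) (514, 24, np.float64(84.6)) scene
(382, 20, np.float64(85.2)) (394, 17, np.float64(83.9)) (406, 20, np.float64(82.9)) (418, 18, np.float64(83.3)) (430, 18, np.float64(82.8)) (442, 16, np.float64(83.3)) (454, 16, np.float64(82.7)) (466, 21, np.float64(83.3)) (478, 19, np.float64(82.9)) (490, 19, np.float64(82.9)) (502, 19, np.float64(83.6)) (514, 20, np.float64(86.9)) 
bar 64 86.8 [[379.1, 216.7, 77.0], [384.2, 231.4, 82.0], [388.2, 245.9, 85.7]]
```

View pics/wrist6.png

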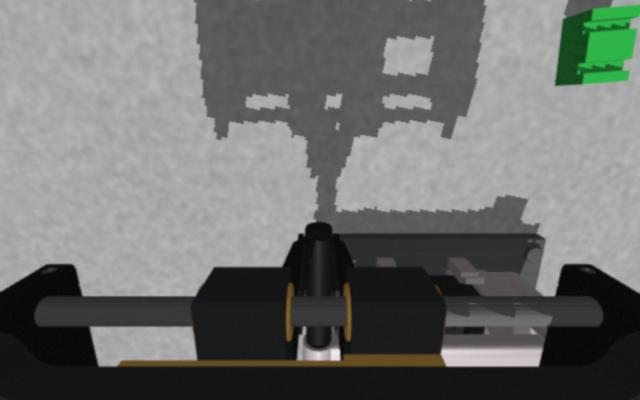

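The view shows the bar in the fingers at (320,290). The arm top is level at 82.8 mm along its whole length, so the clamp is shut on the block. I unload and let go.

Request:
drive_tool(deltas="0 0 0.008 0;0 0 0 0;0 0 0 0")

```text
t: 27.82
eef_pos: [413.9, -123.7, 80.9]
tcp_rot: [3.139, 0.002, 1.771]
ft_force: [4.3, 1.8, 8.1]
opening: 0.138
grip_force: 30.0
```

Request:
drive_tool(deltas="0 0 0 0;0 0 0 0;0 0 0 0;0 0 0 0;0 0 0 0;0 0 0 0", gripper=0.5)

```text
t: 28.32
eef_pos: [412.6, -123.1, 80.3]
tcp_rot: [-3.141, -0.0, 1.771]
ft_force: [0.4, -0.5, -0.5]
opening: 0.48
grip_force: 0.0
```

Request:
drive_tool(deltas="0 0 0.05 0;0 0 0.1 0;0 0 0.2 0;0 0 0.3 0;0 0 0.3 0;0 0.2 0.2 0;0 0.3 0 0;0 0.3 0 0;0 0 0 0;0 0 0 0")

```text
t: 29.15
eef_pos: [412.6, -42.2, 195.8]
tcp_rot: [3.141, 0.0, 1.774]
ft_force: [0.5, 0.8, -0.2]
opening: 0.5
grip_force: 0.0
```

```bash
python3 a.py
```

```text
29.15 [412.6 -42.2 195.8] tcp [396.  123.4 195.8] [ 0.5  0.8 -0.2]
wrist
(370, 34, np.float64(82.5)) (382, 107, np.float64(85.4)) (394, 100, np.float64(83.0)) (406, 113, np.float64(83.0)) (418, 99, np.float64(82.9)) (430, 105, np.float64(82.9)) (442, 104, np.float64(83.0)) (454, 62, np.float64(82.7)) 
bar 46 84.8 [[373.9, 245.6, 80.4], [379.9, 248.3, 83.1], [385.0, 249.8, 84.3]]
top
(442, 28, np.float64(82.2)) (454, 29, np.float64(82.1)) (466, 26, np.float64(82.1)) (478, 25, np.float64(81.6)) (490, 25, np.float64(82.4)) (502, 25, np.float64(82.4)) (514, 25, np.float64(84.3)) scene
(382, 23, np.float64(85.1)) (394, 15, np.float64(83.4)) (406, 16, np.float64(83.7)) (418, 18, np.float64(83.1)) (430, 18, np.float64(83.0)) (442, 19, np.float64(82.5)) (454, 23, np.float64(83.2)) (466, 16, np.float64(83.2)) (478, 21, np.float64(82.5)) (490, 19, np.float64(83.7)) (502, 20, np.float64(82.9)) (514, 20, np.float64(85.5)) 
bar 65 86.3 [[379.2, 217.3, 75.5], [384.0, 231.7, 82.5], [387.2, 246.4, 85.5]]
```

View pics/scene6.png

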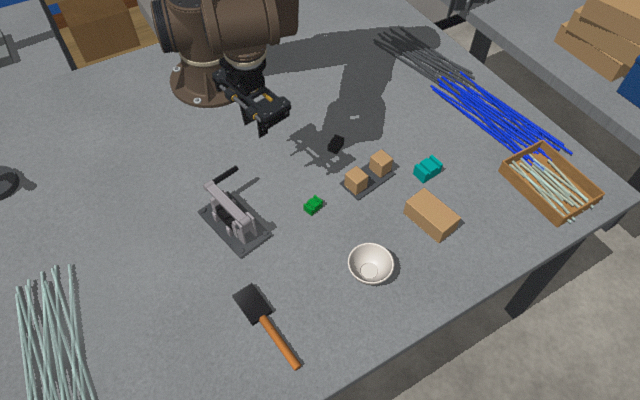

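The clamp is shut and level over the block at (233,210). The robot is clear and the bystanders have not been moved. I hand in.

```bash
python3 -c "
from cell import env
print(env.job_done())"
```

```text
the job is handed in; nothing more can be done
None
```

The block is fully home in the fixture with its grooves up; I pressed it to the solid seat (14 N) with the clamp still open, then swung the clamp shut, let go and handed in at about 29 s, and I left the bowl, paddle and spare brick alone.

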